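# Seat the tool rest in its tapered way beside the banding wheel

### The arm

A 6-joint arm with a two-finger parallel gripper is mounted at the origin on the work surface. World frame = base frame: x ahead of the robot, y to its left, z up, the work surface at z = 0. Lengths are in m, angles in degrees, forces in N, time in s.
With the tool pointing down it reaches from about 0.25 to 0.8 m from the base axis. Payload 3.9 kg.
Tool frame: the origin (TCP) lies on the centre line of the jaws, within the pads' length; the fingertips stand 11 mm ahead of it and the grasp point (between the pads) lies 8 mm behind it; x points along the fingers, y is the direction in which the jaws open and shut, and the axes are right-handed (so a half turn about x gives the same grasp; the last joint's range is limited). The gripper opens to 85 mm and grips with 20 to 120 N. Pads are 22 mm wide; open, the fingers measure 114 mm over their backs; the gripper's body (76 mm by 85 mm) begins 54 mm behind the grasp point. The pads swing forward as they close: fully open they stand 13 mm farther back than shut.
Start: joints at [-71.562, 14.897, -7.913, 67.191, 0, 90], TCP at [0.166, -0.498, 0.242] pointing down, gripper open.
Joint ranges: [-159.42, 159.42], [-47.68, 98.78], [-73.54, 78.23], [-108.79, 121.32], [-90, 84.71], [-180, 180]. Speed limits (degrees/s): [147.25, 147.25, 180, 180, 180, 180].

### API

Orientations are given as a 3x3 rotation matrix whose columns are the frame's x, y, z axes.
In Python, from cell import arm gives the robot as it stands. The module is installed in compiled form; this text tells all that it offers.
- The arm moves only by the tool drive_tool, never from a script. Its argument "series" is a list of rows, each a list of 7 numbers: the shift along the tool's x, y, z normalised to -1 to 1, where 1 is 0.5 m, then the turn, a rotation vector about the tool's x, y, z normalised to -1 to 1, where 1 is 2 rad, then the finger opening in mm, from 0 to 85.4. In form: [[x, y, z, rx, ry, rz, fingers], ...]. A call has exactly 5 rows; each row is the pose to reach, as a shift and turn from the pose commanded when the call began, along the tool's axes at that moment; what a row does not reach only later rows make up. A row lasts 1/8 s, in which the tool goes at most 62.5 mm and 10.7 degrees, less where a joint would pass 70% of its speed; a pose out of reach is approached as far as the arm can. A call with a number of a shift or a turn outside -1 to 1 is refused whole. A call with a gripper value outside its range is refused whole. The fingers move at their own pace and stop on an object; the grip force is fixed at half the most. Time passes only in rows, so rows that repeat a pose let the fingers close, or fill a call up. It gives the time, the measured TCP pose, the force and the opening at its end, in the units of the state.
- arm.observe(): the state, without advancing time (a new reading comes with each control period).
- arm.snapshot(name): name is "side" or "top" or "wrist"; returns a dict with "img" (400x640x3 uint8, blue, green, red), "K" (3x3 intrinsics, pixels), "T" (4x4, takes a point from camera to world coordinates). Camera axes: x right, y down, z forward; pixel columns grow to the right and rows downward; lengths in m; the calibration is good to about 2 mm. The wrist camera is an equidistant fisheye: a pixel r from the principal point sees the ray r / f radians off the axis. A picture is of the moment at which its call begins. There is no depth.
- arm.sign_off(): hands the job in, once; it reports no verdict.
Trained networks look in a picture, given as the dict that the camera call returned (one of the last four; its "shot" number tells which), for a name from the list of things; names that differ only in an ending like _2 or _b are one class to them, and where a whole thing is asked for, a point or a joint stands for the part that bears it (a point fixed in the world has none). Each returns a list of dicts, best first, with "conf" (0 to 1); they miss things now and then, are a little off and sometimes report something else, mostly with a low value. They report only what shows in the picture. A call takes as long as a camera call. They do not tell look-alikes from the thing itself.
- arm.silhouettes(picture, thing): "mask" (400x640 bool, what is visible of it) and "point" ([column, row] in pixels, amid what is visible of it).
- arm.place_of(picture, thing): "point" ([column, row] in pixels: a listed point, or the origin of a listed thing).
The state is a dict: "time": time; "joint_positions": joint angles; "joint_velocities": joint speeds; "effort": joint torques, N m; "ee_pos": TCP position; "tool_rot": TCP orientation; "wrist_force": force on the tool from outside, world axes, zero at the start; "ft_torque": the same for the moment, N m; "gripper_width": finger opening in m.
Only numpy, scipy, OpenCV 4.12 (cv2) and the standard library are available. Lean on these libraries where they do the work, as an engineer would, in place of code of your own. Each camera call takes 0.05 s, during which the arm holds its last target.

### The job

Fit the dovetailed tool rest to the banding wheel: set its tapered shoe down in the open wide end of the way on the board, narrow end towards the wheel, then slide it along towards the wheel until it wedges tight between the rails. Leave it there, standing square in the way, and leave the other tool rest, the one on the plain rectangular block, where it stands.

Things in the scene. Friction and masses are not known exactly. Their poses are not given: they have to be found in the camera images.
- rest_bar (a point): Loose dovetailed tool rest; point: centre of its steel cross-bar (18 along x, 64 along y, 14 high), to be gripped across x. z up, x to the narrow end. Below: post 22 x 26, 30 high, then pale wood shoe 20 high: underside 57 below the point, rear face 50 behind it, front 30 ahead. From above a wedge: underside 70 wide at rear, 48 in front; flanks lean in 18 deg (top 57 and 35). All mm; about 0.3 kg.
- way_mouth (a point): Open wide end of the fixed tapered way: where rest_bar's point stands, axes alike, when the shoe has been lowered straight down on to the board (57 mm below this point), just between the rails' ends; there 6 mm free on each side, +-10 mm along x. z up, x along the way towards the wheel. The plywood board is 12 mm thick and runs on 70 mm behind this point.
- way_home (a point): Same way and axes, 90 mm on: where rest_bar's point stands when wedged tight. Two fixed aluminium rails, 20 mm high and wide, undercut, run from 85 mm behind to 45 ahead, converging 8 deg each. Slippery, they centre a loose shoe pushed low on its rear face (10-15 N); held firmly off line it may bind early. The wheel's disc (top 67 mm above the bench, upturned bowl on it) begins 85 mm ahead.
- plain_bar (a point): The other tool rest, loose, to be left alone: the same post and steel bar (point: the bar's centre, 57 mm above the underside), but on a plain rectangular pale wooden block 90 x 84 x 20 mm, too wide for the way. The two rests may stand in either place.
Things that resemble listed ones, but are neither listed nor needed, are in the scene too. Leave any green or turquoise look-alike of the part that bears rest_bar alone.

How it is judged (in metres and radians):
At the end, for the whole second after the job is handed in: The dovetailed rest is wedged in the way: rest_bar within 10 mm short and 15 mm beyond way_home along the way, within 10 mm sideways and 6 mm in height, square to the way and upright within 10 degrees (x of rest_bar in the frame of way_home between -0.01 and 0.015 m and y of rest_bar in the frame of way_home between -0.01 and 0.01 m and z of rest_bar in the frame of way_home between -0.006 and 0.006 m and angle between the x axis of rest_bar and the x axis of way_home, either way round below 0.1745 rad and angle between rest_bar's own z axis and vertical below 0.1745 rad); the robot touches nothing.
It fails at once if the tool rest on the plain block is moved more than 30 mm (distance of plain_bar from where it was at the start of the episode above 0.03 m).
It also fails if it takes over 48 s, if anything falls off the work surface, if the arm or the gripper's body presses on something with over 40 N, if the wrist force passes 120 N, or if a joint passes its speed limit or range.

## Working session

There is one attempt and no reset: what is moved stays moved. The work goes in short steps, Python scripts to look and compute and a tool call to move; the robot and the scene stay as the last step left them, time stands still between calls to the robot, and variables do not carry over. Pictures are saved under pics/ and viewed, and the job is handed in when it is done.

Besides the shell and the picture viewer there is one more tool, called after "Emit:" as name(argument=value, ...), one argument or row to a line, values as JSON. drive_tool: Moves the arm, as the interface text tells. Its arguments: {"type":"object","properties":{"series":{"type":"array","items":{"type":"array","items":{"type":"number"}}}},"required":["series"]}

```bash
mkdir -p pics
cat > h.py <<'E'
import numpy as np, cv2
from cell import arm
def save(n,img): cv2.imwrite('pics/'+n+'.png',img)
def ray(s,p):
    K=s['K'];T=s['T']
    d=np.array([(p[0]-K[0,2])/K[0,0],(p[1]-K[1,2])/K[1,1],1.])
    d=T[:3,:3]@d; return T[:3,3],d
def atz(s,p,z):
    o,d=ray(s,p); return o+d*(z-o[2])/d[2]
def proj(s,P):
    T=s['T'];K=s['K']; c=T[:3,:3].T@(np.array(P)-T[:3,3]); return [K[0,0]*c[0]/c[2]+K[0,2],K[1,1]*c[1]/c[2]+K[1,2]]
def tri(s1,p1,s2,p2):
    A=[];b=[]
    M=np.zeros((3,3));v=np.zeros(3)
    for s,p in((s1,p1),(s2,p2)):
        o,d=ray(s,p);d=d/np.linalg.norm(d);Q=np.eye(3)-np.outer(d,d);M+=Q;v+=Q@o
    return np.linalg.solve(M,v)
E
python3 - <<'E'
from h import *
import pickle
t=arm.snapshot('top'); s=arm.snapshot('side')
save('top0',t['img']);save('side0',s['img'])
pickle.dump((t,s),open('s0.pkl','wb'))
for n in('rest_bar','way_mouth','way_home','plain_bar'):
    for nm,c in(('top',t),('side',s)):
        print(n,nm,[(np.round(r['point']).tolist(),round(r['conf'],2)) for r in arm.place_of(c,n)])
print(arm.observe())
print(t['T'].round(3).tolist(),s['T'].round(3).tolist())
E
```

```text
rest_bar top [([447.0, 158.0], 0.9), ([351.0, 271.0], 0.89), ([385.0, 179.0], 0.7)]
rest_bar side [([244.0, 248.0], 0.95), ([376.0, 238.0], 0.9), ([458.0, 290.0], 0.72)]
way_mouth top [([289.0, 196.0], 0.61)]
way_mouth side [([307.0, 174.0], 0.93)]
way_home top [([255.0, 199.0], 0.78)]
way_home side [([283.0, 151.0], 0.7)]
plain_bar top [([404.0, 253.0], 0.74)]
plain_bar side [([298.0, 297.0], 0.77)]
{'time': 0.5, 'joint_positions': array([-7.15613204e+01,  1.48976722e+01, -7.91666364e+00,  6.71905838e+01,
        4.68411077e-04,  8.99996903e+01]), 'joint_velocities': array([-0.08397264, -0.07087276,  0.14412572,  0.03793052, -0.01745668,
       -0.01021731]), 'effort': array([ 9.03623350e-04, -4.05246806e+01,  2.54000866e+01,  3.23827604e-03,
       -1.07422786e-04, -2.35726265e-07]), 'ee_pos': array([ 0.16604008, -0.49800416,  0.24227002]), 'tool_rot': array([[-1.94020971e-05,  3.16294664e-01, -9.48660996e-01],
       [ 8.40412288e-05, -9.48660992e-01, -3.16294665e-01],
       [-9.99999996e-01, -8.58634156e-05, -8.17577955e-06]]), 'wrist_force': array([ 0.19786736, -0.15341165, -0.32347891]), 'ft_torque': array([ 0.03367949, -0.01173262,  0.01763225]), 'gripper_width': 0.08531668151119802}
[[-0.005, -0.985, 0.173, 0.396], [-1.0, 0.01, 0.023, -0.091], [-0.025, -0.173, -0.985, 1.083], [0.0, 0.0, 0.0, 1.0]] [[0.901, -0.293, 0.32, 0.321], [-0.434, -0.611, 0.662, -0.608], [0.002, -0.736, -0.677, 0.615], [0.0, 0.0, 0.0, 1.0]]
```

View pics/top0.png

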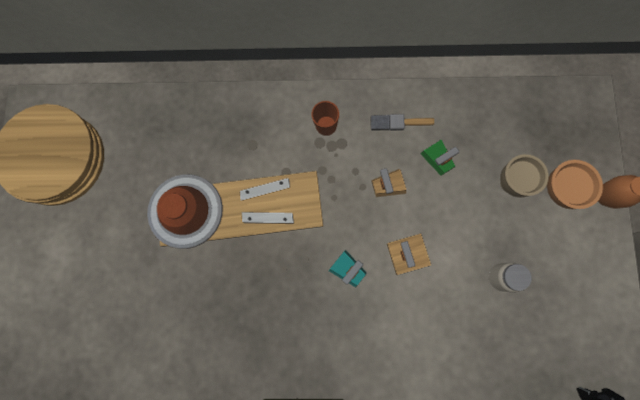

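View pics/side0.png

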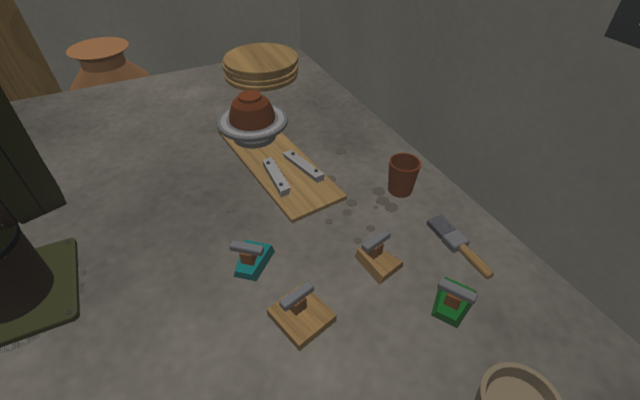

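The top view has four rests: wood wedge (385,179), plain block (404,253), green wedge (447,158) and turquoise wedge (351,271). From the description I want the wood wedge, and I'll check it in a close crop.

Run:
```python
from h import *
import pickle
t,s=pickle.load(open('s0.pkl','rb'))
a=cv2.resize(t['img'][155:210,355:425],None,fx=5.5,fy=5.5,interpolation=cv2.INTER_CUBIC)
b=cv2.resize(s['img'][220:290,340:415],None,fx=5.2,fy=5.2,interpolation=cv2.INTER_CUBIC)
c=cv2.resize(t['img'][165:250,210:330],None,fx=3.3,fy=3.3,interpolation=cv2.INTER_CUBIC)
d=cv2.resize(s['img'][110:225,215:350],None,fx=2.6,fy=2.6,interpolation=cv2.INTER_CUBIC)
im=np.zeros((690,800,3),np.uint8)
for q,(y,x) in((a,(0,0)),(b,(0,400)),):
    im[y:y+q.shape[0],x:x+q.shape[1]]=q[:690-y,:800-x]
save('crop0',im[:370])
im=np.zeros((310,800,3),np.uint8); im[:c.shape[0],:c.shape[1]]=c; im[:d.shape[0],420:420+d.shape[1]]=d; save('crop1',im)
```

```text
(no output)
```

View pics/crop0.png

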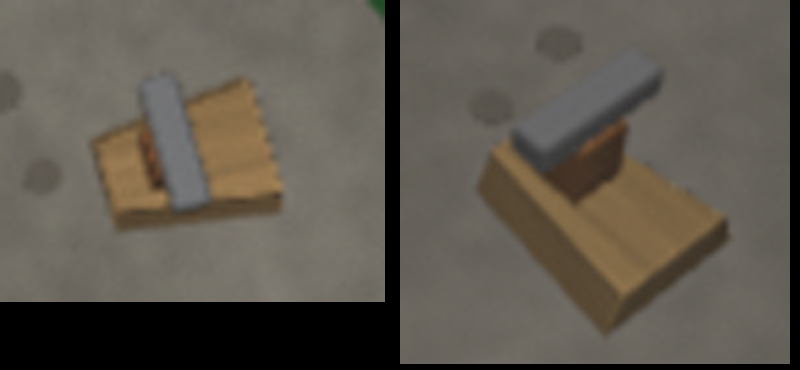

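View pics/crop1.png

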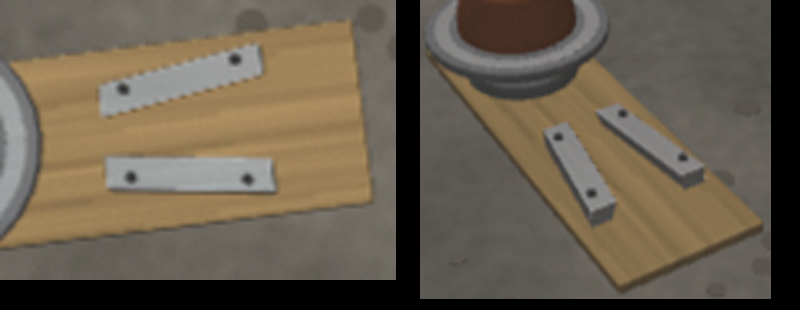

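Confirmed: the wooden wedge-shaped shoe has its narrow end towards image left, which is the wheel side. Next I'll fit the poses from the corner pixels.

```bash
cat > fit.py <<'E'
from h import *
import pickle
from scipy.optimize import least_squares
t,s=pickle.load(open('s0.pkl','rb'))
def px(c,off,sc): return [(np.array(p)+.5)/sc-.5+np.array(off) for p in c]
def fit(obs,z,x0):
    # obs: list (snap, pixel, modelpoint)
    def f(q):
        c,sn=np.cos(q[2]),np.sin(q[2]); R=np.array([[c,-sn,0],[sn,c,0],[0,0,1]])
        return np.concatenate([np.array(proj(k,R@np.array(m)+[q[0],q[1],z]))-p for k,p,m in obs])
    r=least_squares(f,x0,loss='soft_l1',f_scale=1.); return r.x,f(r.x).reshape(-1,2)
mm=lambda a:[np.array(p)/1000 for p in a]
# rest
obs=[]
P=px([(93,143),(247,80),(282,195),(118,230),(280,212),(142,80),(172,73),(172,210),(208,203)],(355,155),5.5)
M=mm([(30,-17.5,-37),(-50,-28.5,-37),(-50,28.5,-37),(30,24,-57),(-50,35,-57),(9,-32,7),(-9,-32,7),(9,32,7),(-9,32,7)])
obs+=[(t,p,m) for p,m in zip(P,M)]
P=px([(326-0,215),(223,290),(207,333),(80,190),(113,128),(235,48),(262,68)],(340,220),5.2)
M=mm([(-50,-28.5,-37),(-50,28.5,-37),(-50,35,-57),(30,24,-57),(9,32,7),(9,-32,7),(-9,-32,7)])
obs+=[(s,p,m) for p,m in zip(P,M)]
if __name__=='__main__':
    for sg in(1,):
        ms=[(a,b,m) for a,b,m in obs]
        g=atz(t,(385,179),.057); print(g)
        # try yaws and mirrored handedness automatically
        best=None
        for fl in(1,-1):
            o2=[(a,b,m*np.array([1,fl,1])) for a,b,m in ms]
            for y in np.arange(-3,3.2,.8):
                q,r=fit(o2,.057,[g[0],g[1],y]); e=np.abs(r).sum()
                if best is None or e<best[0]: best=(e,fl,q,r)
        print(best[:2],best[2],np.degrees(best[2][2])); print(best[3].round(1).tolist())
    obs=[]
    P=px([(350,20),(372,202),(258,42),(263,73),(100,115),(99,88),(274,158),(275,191),(107,157),(107,190)],(210,165),3.3)
    y1=33.3;y2=15.4
    M=mm([(-160,-1,-57),(-160,1,-57),(-85,-y1-20,-37),(-85,-y1,-37),(45,-y2,-37),(45,-y2-20,-37),(-85,y1,-37),(-85,y1+20,-37),(45,y2,-37),(45,y2+20,-37)])
    for p,m in list(zip(P,M))[2:]: obs.append((t,p,m))
    P=px([(697-420,182),(703-420,167),(600-420,110),(622-420,104),(590-420,210),(615-420,200),(545-420,132),(565-420,123)],(215,110),2.6)
    M=mm([(-85,-y1,-37),(-85,-y1-20,-37),(45,-y2,-37),(45,-y2-20,-37),(-85,y1+20,-37),(-85,y1,-37),(45,y2+20,-37),(45,y2,-37)])
    for p,m in zip(P,M): obs.append((s,p,m))
    g=atz(t,(255,199),.069)
    best=None
    for fl in(1,-1):
        o2=[(a,b,m*np.array([1,fl,1])) for a,b,m in obs]
        for y in np.arange(-3,3.2,.8):
            q,r=fit(o2,.069,[g[0],g[1],y]); e=np.abs(r).sum()
            if best is None or e<best[0]: best=(e,fl,q,r)
    print('way',best[:2],best[2],np.degrees(best[2][2])); print(best[3].round(1).tolist())
    q=best[2]; u=np.array([np.cos(q[2]),np.sin(q[2])]); print('home',q[:2],'mouth',q[:2]-.09*u)
    c1=atz(t,px([(350,20)],(210,165),3.3)[0],.012);c2=atz(t,px([(372,202)],(210,165),3.3)[0],.012)
    c3=atz(s,px([(763-420,228)],(215,110),2.6)[0],.012);c4=atz(s,px([(622-420,290)],(215,110),2.6)[0],.012)
    m=(c1+c2)/2;print(c1,c2,c3,c4,'endmid along', (m[:2]-q[:2])@u, 'lat',(m[:2]-q[:2])@[-u[1],u[0]])
    d=c2-c1;print('yaw board',np.degrees(np.arctan2(d[1],d[0])))
E
python3 fit.py
python3 - <<'E'
from h import *
import pickle
t,s=pickle.load(open('s0.pkl','rb'))
print('tri home',tri(t,(255,199),s,(283,151)),'mouth',tri(t,(289,196),s,(307,174)),'rest',tri(t,(385,179),s,(376,238)), 'plain',tri(t,(404,253),s,(298,297)))
E
```

```text
[ 0.64035307 -0.20956871  0.057     ]
(np.float64(20.589154430234572), 1) [ 0.63649456 -0.21297616 -4.46381792] -255.75792737015794
[[0.5, -0.3], [0.7, -0.4], [0.4, -0.8], [-0.5, 0.3], [0.3, -0.0], [-0.6, -0.3], [0.8, -0.8], [0.9, 0.0], [1.3, -0.5], [0.1, -0.4], [-0.3, 0.8], [-0.8, 0.7], [-1.6, -0.2], [-1.0, -1.2], [-1.0, -1.8], [0.7, -0.4]]
way (np.float64(40.30527329476382), 1) [0.58440942 0.11582091 1.68315581] 96.43772432027596
[[1.2, 2.5], [0.4, 0.5], [0.8, 0.5], [0.5, 1.2], [-0.3, -0.1], [0.2, -2.5], [-0.4, -0.6], [0.2, -3.0], [-6.4, -2.6], [-1.6, 0.4], [-2.0, 0.1], [-3.6, 0.0], [2.5, -0.6], [0.5, 0.2], [1.3, -2.0], [0.7, -1.1]]
home [0.58440942 0.11582091] mouth [0.59450051 0.02638842]
[ 0.67580737 -0.03135283  0.012     ] [ 0.52779136 -0.04873209  0.012     ] [ 0.67188396 -0.04110947  0.012     ] [ 0.52902709 -0.05752983  0.012     ] endmid along -0.15683036190980781 lat 0.00019561044391462612
yaw board -173.30329102955235
tri home [0.58626716 0.11875128 0.06709174] mouth [0.60325741 0.03384967 0.04978294] rest [ 0.6401747  -0.20948803  0.0574367 ] plain [ 0.45579669 -0.25366487  0.03949108]
```

```bash
cat >> h.py <<'E'
from scipy.spatial.transform import Rotation as Ro
def Rt(yaw): # tool down, tool y at yaw deg
    y=np.array([np.cos(np.radians(yaw)),np.sin(np.radians(yaw)),0]);x=np.array([0,0,-1.]);return np.column_stack([x,y,np.cross(x,y)])
def go(p,yaw):
    o=arm.observe();R=o['tool_rot'];d=R.T@(np.array(p)-o['ee_pos'])
    rv=Ro.from_matrix(R.T@Rt(yaw)).as_rotvec()
    print('t',round(o['time'],2),'pos',o['ee_pos'].round(4),'F',o['wrist_force'].round(1),'shift',(d/.5).round(4),'turn',(rv/2).round(4))
E
python3 - <<'E'
from h import *
go([.6365,-.213,.16],-75.76)
E
```

```text
t 0.5 pos [ 0.166  -0.498   0.2423] F [ 0.2 -0.2 -0.3] shift [ 0.1646 -0.2431 -1.0729] turn [ 0.0366 -0.      0.    ]
```

Emit:
drive_tool(
  series=[
    [0.0,-0.025,-0.11,0.007,0,0,85],
    [0.0,-0.05,-0.22,0.014,0,0,85],
    [0.0,-0.075,-0.33,0.022,0,0,85],
    [0.01,-0.1,-0.44,0.03,0,0,85],
    [0.03,-0.12,-0.54,0.0366,0,0,85],
  ],
)

```text
time: 1.12
ee_pos: [0.4051, -0.3548, 0.2278]
tool_rot: [[0.001, 0.246, -0.969], [-0.001, -0.969, -0.246], [-1.0, 0.002, -0.001]]
wrist_force: [-0.0, -1.0, 0.1]
gripper_width: 0.085
```

Run:
```python
from h import *
go([.6365,-.213,.16],-75.76)
```

```text
t 1.12 pos [ 0.4051 -0.3548  0.2278] F [-0.  -1.   0.1] shift [ 0.1358 -0.1613 -0.5182] turn [ 0.     -0.0005 -0.0008]
```

Emit:
drive_tool(
  series=[
    [0.02,-0.035,-0.11,0,0,0,85],
    [0.04,-0.07,-0.22,0,0,0,85],
    [0.08,-0.1,-0.33,0,0,0,85],
    [0.11,-0.14,-0.44,0,0,0,85],
    [0.135,-0.161,-0.518,0,0,0,85],
  ],
)

```text
time: 1.75
ee_pos: [0.6363, -0.212, 0.1589]
tool_rot: [[-0.0, 0.248, -0.969], [0.0, -0.969, -0.248], [-1.0, -0.0, 0.0]]
wrist_force: [0.4, -0.9, -0.2]
gripper_width: 0.0852
```

Run:
```python
from h import *
w=arm.snapshot('wrist'); save('w1',w['img'])
print(w['K'],w['T'].round(3))
print([(r['point'],r['conf']) for r in arm.place_of(w,'rest_bar')])
def fish(s,p):
    K=s['K'];a=np.array([(p[0]-K[0,2])/K[0,0],(p[1]-K[1,2])/K[1,1]]);th=np.hypot(*a)
    d=np.array([*(a/th*np.sin(th)),np.cos(th)]);return s['T'][:3,3],s['T'][:3,:3]@d
for r in arm.place_of(w,'rest_bar'):
    o,d=fish(w,r['point']);print((o+d*(.057-o[2])/d[2]).round(4))
go([.6365,-.213,.05],-75.76)
```

```text
[[309.70691629   0.         319.12589369]
 [  0.         309.70691629 201.59890373]
 [  0.           0.           1.        ]] [[ 0.247 -0.931 -0.267  0.704]
 [-0.969 -0.238 -0.069 -0.194]
 [ 0.001  0.276 -0.961  0.291]
 [ 0.     0.     0.     1.   ]]
[([196.7, 372.5], 0.76), ([506.8, 179.8], 0.7), ([319.5, 203.6], 0.65)]
[ 0.4059 -0.1252  0.057 ]
[ 0.6989 -0.3661  0.057 ]
[ 0.6372 -0.2117  0.057 ]
t 1.9 pos [ 0.6354 -0.2124  0.1582] F [-0.7 -0.6  0.5] shift [ 0.2163  0.002  -0.0022] turn [0.0015 0.0008 0.0005]
```

View pics/w1.png

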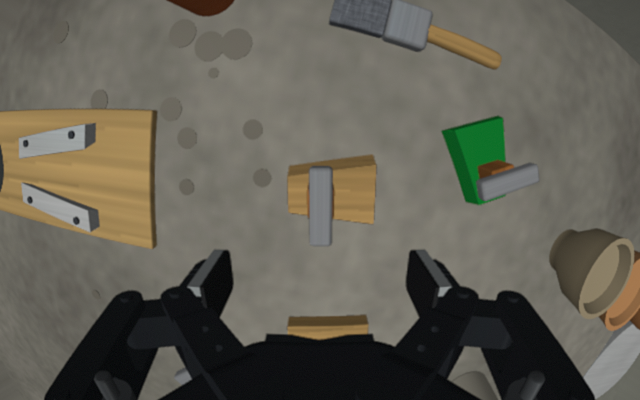

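The wrist view shows the wooden wedge centred with its bar at (320,205), square between the jaws. It agrees with my fit to within 1–2 mm, so I'll descend.

Emit:
drive_tool(
  series=[
    [0.08,0.0,-0.002,0,0,0,85],
    [0.16,0.0,-0.002,0,0,0,85],
    [0.215,0.001,-0.002,0,0,0,85],
    [0.215,0.001,-0.002,0,0,0,85],
    [0.215,0.001,-0.002,0,0,0,40],
  ],
)

```text
time: 2.52
ee_pos: [0.6359, -0.2151, 0.0539]
tool_rot: [[0.002, 0.245, -0.969], [-0.001, -0.969, -0.245], [-1.0, 0.001, -0.002]]
wrist_force: [0.0, -0.2, -0.0]
gripper_width: 0.0694
```

Emit:
drive_tool(
  series=[
    [0,0,0,0,0,0,10],
    [0,0,0,0,0,0,10],
    [0,0,0,0,0,0,10],
    [0,0,0,0,0,0,10],
    [0,0,0,0,0,0,10],
  ],
)

```text
time: 3.15
ee_pos: [0.6363, -0.2142, 0.0538]
tool_rot: [[0.002, 0.246, -0.969], [-0.0, -0.969, -0.246], [-1.0, 0.001, -0.002]]
wrist_force: [-0.6, 0.5, 4.4]
gripper_width: 0.02
```

Emit:
drive_tool(
  series=[
    [0,0,0,0,0,0,10],
    [0,0,0,0,0,0,10],
    [-0.02,0,0,0,0,0,10],
    [-0.05,0,0,0,0,0,10],
    [-0.1,0,0,0,0,0,10],
  ],
)

```text
time: 3.78
ee_pos: [0.6345, -0.2139, 0.1021]
tool_rot: [[-0.003, 0.246, -0.969], [0.001, -0.969, -0.246], [-1.0, -0.001, 0.002]]
wrist_force: [-0.0, -1.0, -2.8]
gripper_width: 0.0201
```

Run:
```python
from h import *
go([.5945,.0264,.13],-83.56)
s=arm.snapshot('side'); save('s2',s['img'][150:330,300:480].repeat(3,0).repeat(3,1))
```

```text
t 3.77 pos [ 0.6345 -0.2139  0.1021] F [-0.  -1.  -2.8] shift [-0.0551 -0.4857 -0.0405] turn [0.0681 0.0012 0.0006]
```

View pics/s2.png

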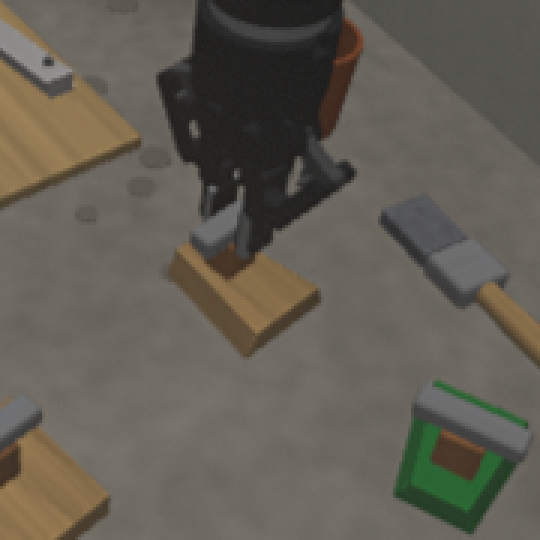

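Emit:
drive_tool(
  series=[
    [-0.03,-0.08,-0.008,0.014,0,0,10],
    [-0.055,-0.18,-0.016,0.028,0,0,10],
    [-0.055,-0.29,-0.025,0.042,0,0,10],
    [-0.055,-0.4,-0.033,0.056,0,0,10],
    [-0.055,-0.485,-0.0405,0.068,0.001,0,10],
  ],
)

```text
time: 4.45
ee_pos: [0.5949, 0.0279, 0.1301]
tool_rot: [[0.002, 0.113, -0.994], [0.001, -0.994, -0.113], [-1.0, -0.0, -0.002]]
wrist_force: [0.0, 0.2, -3.1]
gripper_width: 0.0202
```

Emit:
drive_tool(
  series=[
    [0,0,0,0,0,0,10],
    [0,0,0,0,0,0,10],
    [0,0,0,0,0,0,10],
    [0,0,0,0,0,0,10],
    [0,0,0,0,0,0,10],
  ],
)

```text
time: 5.08
ee_pos: [0.5956, 0.025, 0.1297]
tool_rot: [[0.002, 0.111, -0.994], [0.0, -0.994, -0.111], [-1.0, -0.0, -0.002]]
wrist_force: [0.5, -0.8, -2.2]
gripper_width: 0.0198
```

Run:
```python
from h import *
import pickle
go([.5945,.0264,.13],-83.56)
t=arm.snapshot('top');s=arm.snapshot('side');w=arm.snapshot('wrist')
pickle.dump((t,s,w),open('s1.pkl','wb'))
a=cv2.resize(t['img'][150:250,200:330],None,fx=3,fy=3,interpolation=cv2.INTER_CUBIC)
b=cv2.resize(s['img'][80:230,210:350],None,fx=2.8,fy=2.8,interpolation=cv2.INTER_CUBIC)
im=np.zeros((420,790,3),np.uint8);im[:300,:390]=a;im[:420,395:395+392]=b;save('c3',im);save('w3',w['img'])
for n in('way_mouth','way_home','rest_bar'):
    for nm,c in(('top',t),('side',s),('w',w)): print(n,nm,[(np.round(r['point'],1).tolist(),round(r['conf'],2)) for r in arm.place_of(c,n)])
```

```text
t 5.08 pos [0.5956 0.025  0.1297] F [ 0.5 -0.8 -2.2] shift [-0.0005 -0.003   0.0019] turn [-0.0005 -0.001   0.    ]
way_mouth top [([287.6, 194.5], 0.75)]
way_mouth side [([305.4, 172.5], 0.63)]
way_mouth w []
way_home top []
way_home side [([283.2, 151.4], 0.82)]
way_home w [([187.8, 223.3], 0.83)]
rest_bar top [([287.5, 191.6], 0.84), ([446.5, 156.1], 0.82), ([352.3, 272.8], 0.81)]
rest_bar side [([302.8, 146.0], 0.88), ([457.1, 291.0], 0.66), ([243.5, 249.4], 0.59)]
rest_bar w [([320.8, 270.4], 0.73)]
```

View pics/c3.png

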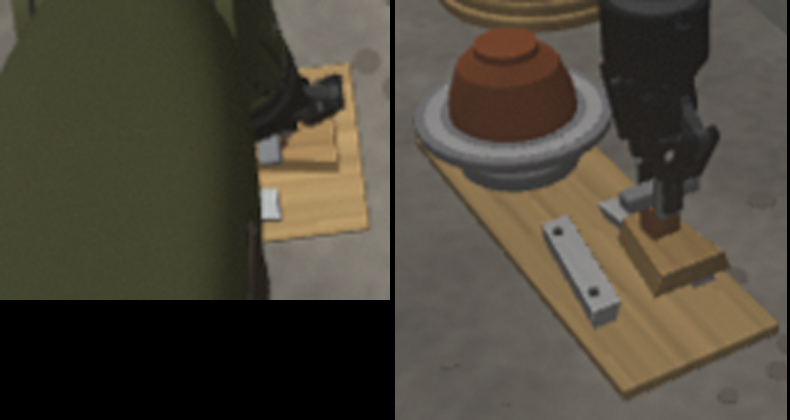

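View pics/w3.png

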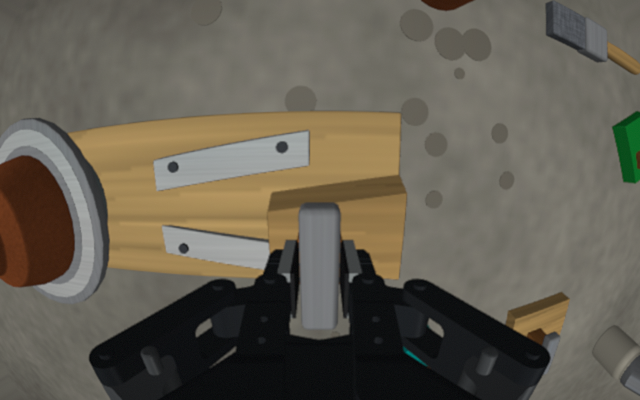

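```bash
cat >> h.py <<'E'
def fish(s,p,z):
    K=s['K'];a=np.array([(p[0]-K[0,2])/K[0,0],(p[1]-K[1,2])/K[1,1]]);th=np.hypot(*a)
    d=np.array([*(a/th*np.sin(th)),np.cos(th)]);o=s['T'][:3,3];d=s['T'][:3,:3]@d
    return o+d*(z-o[2])/d[2]
E
python3 - <<'E'
from h import *
import pickle
t,s,w=pickle.load(open('s1.pkl','rb'))
h=np.array([.5844,.1158]);a=np.radians(96.44);u=np.array([np.cos(a),np.sin(a)]);v=np.array([-u[1],u[0]])
for n,p,z in(('far rail mouth out',(309,130),.032),('far rail mouth in',(309,165),.032),('far rail front out',(154,162),.032),('far fr in',(157,190),.032),('near fr in',(163,227),.032),('near fr out',(166,252),.032),('board',(400,113),.012),('board',(399,278),.012),('near mouth in',(268,243),.032),('home',(187.8,223.3),.069)):
    q=fish(w,p,z)[:2]-h; print(n,'along',(q@u*1000).round(1),'lat',(q@v*1000).round(1))
print('bar',fish(w,(320.8,270.4),.133),'bar top far end', fish(w,(319,204),.14), [ ( (fish(w,(319,204),.14)[:2]-h)@x) for x in(u,v)])
E
```

```text
far rail mouth out along -83.4 lat -59.7
far rail mouth in along -83.2 lat -33.4
far rail front out along 45.5 lat -39.0
far fr in along 45.5 lat -15.2
near fr in along 44.8 lat 17.9
near fr out along 46.3 lat 41.9
board along -156.7 lat -74.1
board along -166.3 lat 76.1
near mouth in along -49.1 lat 30.2
home along 1.9 lat 0.4
bar [0.59467927 0.02490675 0.133     ] bar top far end [0.62897227 0.02959248 0.14      ] [np.float64(-0.09066288758443422), np.float64(-0.03462174373542319)]
```

Emit:
drive_tool(
  series=[
    [0.0,-0.004,0.005,0,0,0,10],
    [0.04,-0.004,0.005,0,0,0,10],
    [0.08,-0.004,0.005,0,0,0,10],
    [0.11,-0.004,0.005,0,0,0,10],
    [0.12,-0.004,0.005,0,0,0,10],
  ],
)

```text
time: 6.3
ee_pos: [0.592, 0.0276, 0.0687]
tool_rot: [[0.0, 0.112, -0.994], [0.0, -0.994, -0.112], [-1.0, -0.0, -0.0]]
wrist_force: [0.4, 0.6, -2.9]
gripper_width: 0.0198
```

Run:
```python
from h import *
import pickle
go([.592,.0264,.066],-83.56)
s=arm.snapshot('side');w=arm.snapshot('wrist')
b=cv2.resize(s['img'][80:230,210:350],None,fx=4,fy=4,interpolation=cv2.INTER_CUBIC)
save('c4',b);save('w4',w['img'])
```

```text
t 6.3 pos [0.592  0.0276 0.0687] F [ 0.4  0.6 -2.9] shift [0.0055 0.0023 0.0003] turn [ 0.0001 -0.      0.0001]
```

View pics/c4.png

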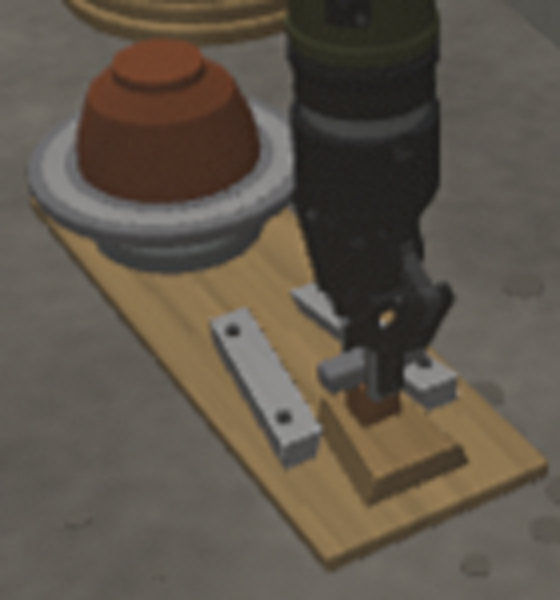

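View pics/w4.png

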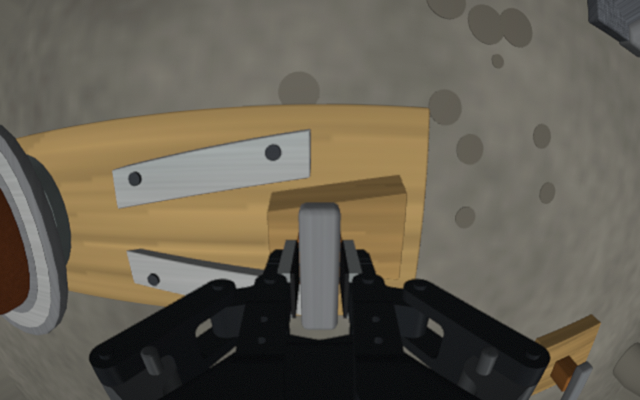

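Emit:
drive_tool(
  series=[
    [0.003,0,0,0,0,0,10],
    [0.006,0,0,0,0,0,10],
    [0.007,0,0,0,0,0,10],
    [0.007,0,0,0,0,0,10],
    [0.007,0,0,0,0,0,10],
  ],
)

```text
time: 7.02
ee_pos: [0.593, 0.0275, 0.0664]
tool_rot: [[0.002, 0.112, -0.994], [0.0, -0.994, -0.112], [-1.0, -0.0, -0.002]]
wrist_force: [-0.6, -0.7, -1.9]
gripper_width: 0.0199
```

Emit:
drive_tool(
  series=[
    [0.003,0,0,0,0,0,10],
    [0.003,0,0,0,0,0,10],
    [0.003,0,0,0,0,0,30],
    [0.003,0,0,0,0,0,55],
    [0.003,0,0,0,0,0,55],
  ],
)

```text
time: 7.65
ee_pos: [0.5931, 0.0276, 0.0648]
tool_rot: [[0.002, 0.112, -0.994], [0.0, -0.994, -0.112], [-1.0, -0.0, -0.002]]
wrist_force: [0.3, 0.1, 0.4]
gripper_width: 0.0547
```

Emit:
drive_tool(
  series=[
    [0,0,0,0,0,0,60],
    [0,0,0,0,0,0,60],
    [-0.04,0,0,0,0,0,60],
    [-0.1,0,0,0,0,0,60],
    [-0.16,0,0,0,0,0,60],
  ],
)

```text
time: 8.28
ee_pos: [0.5925, 0.0275, 0.1454]
tool_rot: [[0.001, 0.112, -0.994], [0.0, -0.994, -0.112], [-1.0, -0.0, -0.001]]
wrist_force: [0.2, 1.0, -0.1]
gripper_width: 0.0601
```

Run:
```python
from h import *
h=np.array([.5844,.1158]);a=np.radians(96.44);u=np.array([np.cos(a),np.sin(a)])
p=h-.09*u-.095*u; print(p)
go([*p,.13],-83.56)
s=arm.snapshot('side');w=arm.snapshot('wrist')
b=cv2.resize(s['img'][80:230,210:350],None,fx=4,fy=4,interpolation=cv2.INTER_CUBIC)
save('c5',b);save('w5',w['img'])
```

```text
[ 0.6051501  -0.06803262]
t 8.28 pos [0.5925 0.0275 0.1454] F [ 0.2  1.  -0.1] shift [ 0.0308  0.1927 -0.0036] turn [ 0.0001 -0.0007  0.0001]
```

View pics/c5.png

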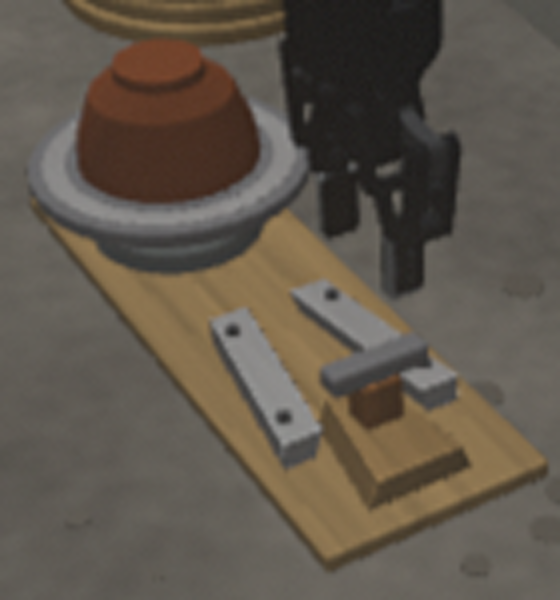

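View pics/w5.png

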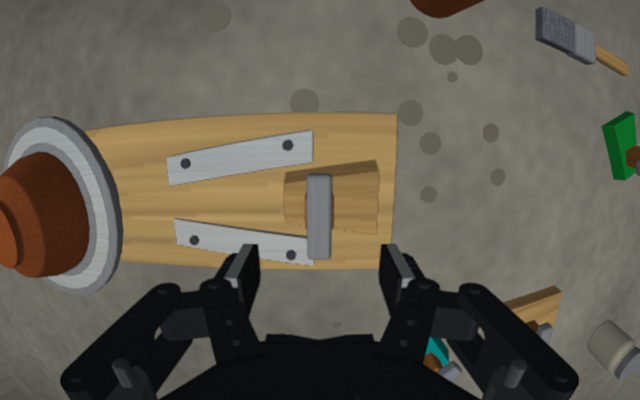

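Emit:
drive_tool(
  series=[
    [0.0,0.04,0.0,0,0,0,30],
    [0.0,0.08,-0.001,0,0,0,0],
    [0.0,0.12,-0.001,0,0,0,0],
    [0.0,0.16,-0.001,0,0,0,0],
    [0.0,0.193,-0.001,0,0,0,0],
  ],
)

```text
time: 9.0
ee_pos: [0.6041, -0.0701, 0.1444]
tool_rot: [[0.001, 0.111, -0.994], [0.0, -0.994, -0.111], [-1.0, -0.0, -0.001]]
wrist_force: [0.6, -0.5, -0.1]
gripper_width: -0.0003
```

Emit:
drive_tool(
  series=[
    [0.04,0,0,0,0,0,0],
    [0.1,0,0,0,0,0,0],
    [0.16,0,0,0,0,0,0],
    [0.21,0,0,0,0,0,0],
    [0.225,0,0,0,0,0,0],
  ],
)

```text
time: 9.62
ee_pos: [0.6029, -0.0687, 0.0306]
tool_rot: [[-0.001, 0.112, -0.994], [0.001, -0.994, -0.112], [-1.0, -0.001, 0.001]]
wrist_force: [-0.5, -0.3, 0.2]
gripper_width: -0.0
```

Run:
```python
from h import *
h=np.array([.5844,.1158]);a=np.radians(96.44);u=np.array([np.cos(a),np.sin(a)])
v=np.array([-u[1],u[0]])
p=h-.15*u+.001*v
go([*p,.027],-83.56); print(((arm.observe()['ee_pos'][:2]-h)@u),((arm.observe()['ee_pos'][:2]-h)@v),arm.observe()['gripper_width'])
s=arm.snapshot('side');w=arm.snapshot('wrist')
b=cv2.resize(s['img'][80:230,210:350],None,fx=4,fy=4,interpolation=cv2.INTER_CUBIC)
save('c6',b);save('w6',w['img'])
```

```text
t 9.62 pos [ 0.6029 -0.0687  0.0306] F [-0.5 -0.3  0.2] shift [ 0.0072 -0.0708 -0.0026] turn [-0.0001  0.0006  0.0005]
-0.1853998229171884 0.0022910049858298406 -4.191417213589929e-05
```

View pics/c6.png

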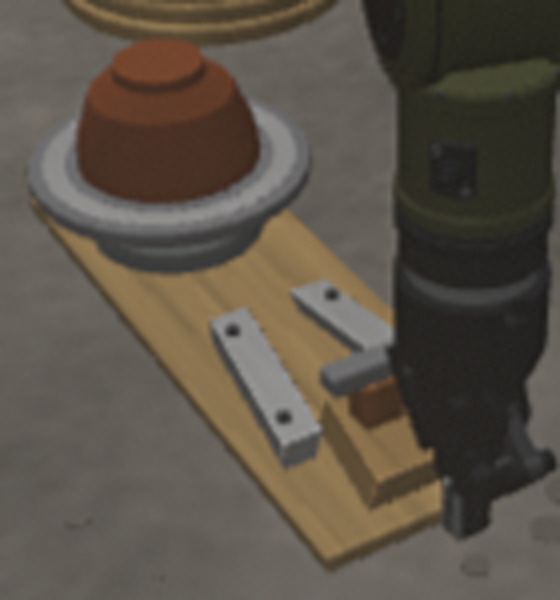

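View pics/w6.png

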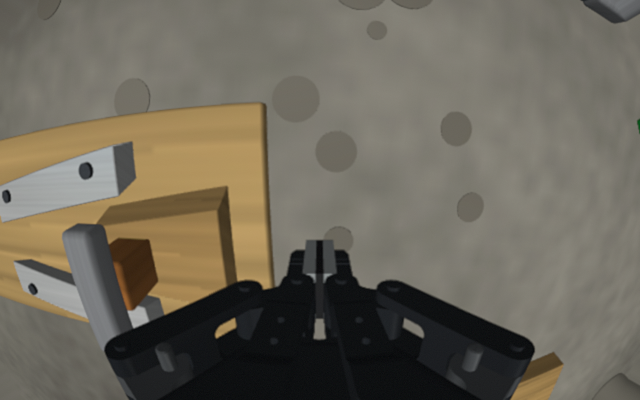

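Emit:
drive_tool(
  series=[
    [0.002,-0.012,-0.002,0,0,0,0],
    [0.002,-0.024,-0.002,0,0,0,0],
    [0.002,-0.036,-0.002,0,0,0,0],
    [0.002,-0.048,-0.002,0,0,0,0],
    [0.002,-0.06,-0.002,0,0,0,0],
  ],
)

```text
time: 10.35
ee_pos: [0.6019, -0.0378, 0.0314]
tool_rot: [[0.002, 0.113, -0.994], [0.0, -0.994, -0.113], [-1.0, -0.0, -0.002]]
wrist_force: [0.2, 0.3, -0.0]
gripper_width: 0.0004
```

Emit:
drive_tool(
  series=[
    [0,-0.01,0,0,0,0,0],
    [0,-0.02,0,0,0,0,0],
    [0,-0.03,0,0,0,0,0],
    [0,-0.04,0,0,0,0,0],
    [0,-0.05,0,0,0,0,0],
  ],
)

```text
time: 10.98
ee_pos: [0.5992, -0.0134, 0.0314]
tool_rot: [[0.002, 0.112, -0.994], [0.0, -0.994, -0.112], [-1.0, 0.0, -0.002]]
wrist_force: [-1.1, -2.1, -0.6]
gripper_width: 0.0
```

```bash
cat >> h.py <<'E'
def st(name):
    h=np.array([.5844,.1158]);a=np.radians(96.44);u=np.array([np.cos(a),np.sin(a)])
    v=np.array([-u[1],u[0]]);o=arm.observe();q=o['ee_pos'][:2]-h
    print('t',o['time'],'along',(q@u).round(4),'lat',(q@v).round(4),'z',o['ee_pos'][2].round(4),'F along',(o['wrist_force'][:2]@u).round(1),o['wrist_force'].round(1))
    s=arm.snapshot('side');w=arm.snapshot('wrist')
    b=cv2.resize(s['img'][80:230,210:350],None,fx=2.66,fy=2.66,interpolation=cv2.INTER_CUBIC)
    im=np.zeros((400,800,3),np.uint8);im[:b.shape[0],:b.shape[1]]=b[:400];im[:,375:800]=w['img'][:,:425];save(name,im)
    return s,w
E
python3 - <<'E'
from h import *
st('p1')
E
```

```text
t 10.975 along -0.13 lat -0.0002 z 0.0314 F along -2.0 [-1.1 -2.1 -0.6]
```

View pics/p1.png

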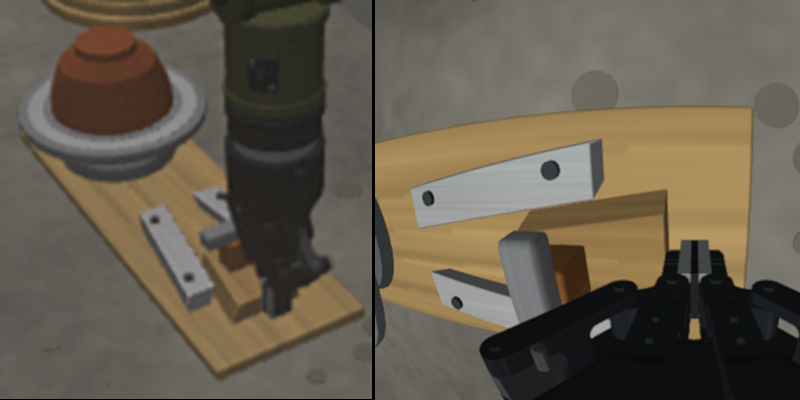

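Emit:
drive_tool(
  series=[
    [0,-0.01,0,0,0,0,0],
    [0,-0.02,0.001,0,0,0,0],
    [0,-0.03,0.001,0,0,0,0],
    [0,-0.04,0.001,0,0,0,0],
    [0,-0.05,0.002,0,0,0,0],
  ],
)

```text
time: 11.7
ee_pos: [0.5953, 0.0116, 0.0313]
tool_rot: [[0.002, 0.112, -0.994], [0.0, -0.994, -0.112], [-1.0, -0.0, -0.002]]
wrist_force: [0.4, -3.2, -0.1]
gripper_width: -0.0
```

Emit:
drive_tool(
  series=[
    [0,-0.01,0,0,0,0,0],
    [0,-0.02,0,0,0,0,0],
    [0,-0.03,0,0,0,0,0],
    [0,-0.035,0,0,0,0,0],
    [0,-0.04,0,0,0,0,0],
  ],
)

```text
time: 12.32
ee_pos: [0.593, 0.0312, 0.0313]
tool_rot: [[0.002, 0.112, -0.994], [0.0, -0.994, -0.112], [-1.0, -0.0, -0.002]]
wrist_force: [0.6, -2.7, 1.0]
gripper_width: 0.0002
```

Run:
```python
from h import *
st('p2')
```

```text
t 12.325 along -0.085 lat 0.0009 z 0.0313 F along -2.7 [ 0.6 -2.7  1. ]
```

View pics/p2.png

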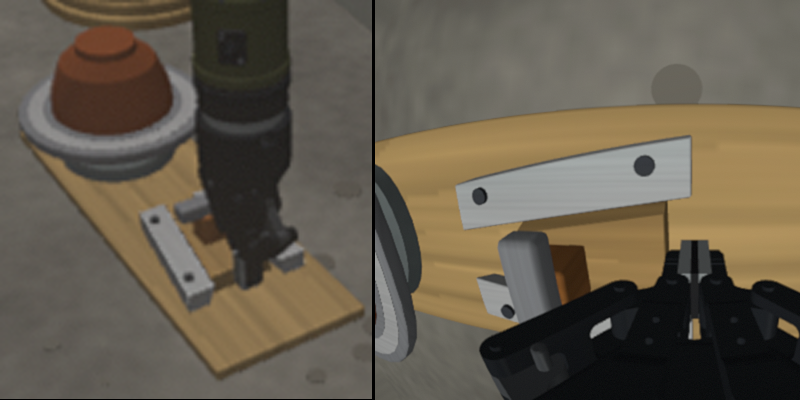

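Sliding straight at about 3 N. Roughly 20–25 mm still to go, so I'll take it in small steps.

Emit:
drive_tool(
  series=[
    [0,-0.006,0,0,0,0,0],
    [0,-0.012,0,0,0,0,0],
    [0,-0.018,0,0,0,0,0],
    [0,-0.024,0,0,0,0,0],
    [0,-0.026,0,0,0,0,0],
  ],
)

```text
time: 13.05
ee_pos: [0.5921, 0.0441, 0.0314]
tool_rot: [[0.003, 0.113, -0.994], [0.0, -0.994, -0.113], [-1.0, 0.0, -0.003]]
wrist_force: [1.4, -2.7, 0.4]
gripper_width: -0.0002
```

Emit:
drive_tool(
  series=[
    [0,-0.002,0,0,0,0,0],
    [0,-0.004,0,0,0,0,0],
    [0,-0.006,0,0,0,0,0],
    [0,-0.008,0,0,0,0,0],
    [0,-0.008,0,0,0,0,0],
  ],
)

```text
time: 13.68
ee_pos: [0.5919, 0.048, 0.0315]
tool_rot: [[0.003, 0.112, -0.994], [0.0, -0.994, -0.112], [-1.0, 0.0, -0.003]]
wrist_force: [3.4, -3.9, -0.8]
gripper_width: 0.0001
```

Emit:
drive_tool(
  series=[
    [0,-0.001,0,0,0,0,0],
    [0,-0.002,0,0,0,0,0],
    [0,-0.003,0,0,0,0,0],
    [0,-0.004,0,0,0,0,0],
    [0,-0.004,0,0,0,0,0],
  ],
)

```text
time: 14.3
ee_pos: [0.5919, 0.0498, 0.0315]
tool_rot: [[0.004, 0.112, -0.994], [-0.0, -0.994, -0.112], [-1.0, 0.001, -0.004]]
wrist_force: [4.6, -4.1, -1.3]
gripper_width: -0.0
```

Run:
```python
from h import *
s,w=st('p3'); save('w_p3',w['img'])
```

```text
t 14.3 along -0.0665 lat -0.0001 z 0.0315 F along -4.6 [ 4.6 -4.1 -1.3]
```

View pics/p3.png

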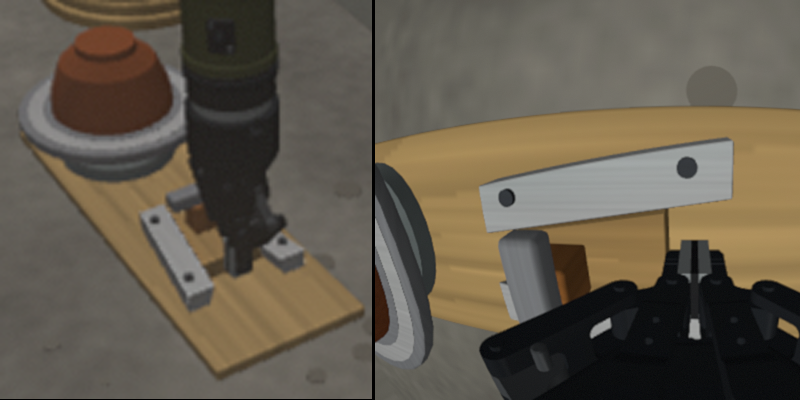

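Emit:
drive_tool(
  series=[
    [0,0.001,-0.002,0,0,0,0],
    [0,-0.001,-0.004,0,0,0,0],
    [0,-0.003,-0.004,0,0,0,0],
    [0,-0.004,-0.004,0,0,0,0],
    [0,-0.005,-0.004,0,0,0,0],
  ],
)

```text
time: 15.02
ee_pos: [0.5923, 0.0527, 0.0313]
tool_rot: [[0.001, 0.112, -0.994], [0.0, -0.994, -0.112], [-1.0, -0.0, -0.001]]
wrist_force: [0.6, -3.0, 2.2]
gripper_width: -0.0004
```

Emit:
drive_tool(
  series=[
    [0,-0.001,0,0,0,0,0],
    [0,-0.002,0,0,0,0,0],
    [0,-0.003,0,0,0,0,0],
    [0,-0.003,0,0,0,0,0],
    [0,-0.003,0,0,0,0,0],
  ],
)

```text
time: 15.65
ee_pos: [0.5924, 0.0542, 0.0313]
tool_rot: [[0.002, 0.112, -0.994], [0.001, -0.994, -0.112], [-1.0, -0.0, -0.002]]
wrist_force: [0.4, -3.4, 1.6]
gripper_width: 0.0004
```

Run:
```python
from h import *
st('p4')
```

```text
t 15.65 along -0.0621 lat -0.0011 z 0.0313 F along -3.4 [ 0.4 -3.4  1.6]
```

View pics/p4.png

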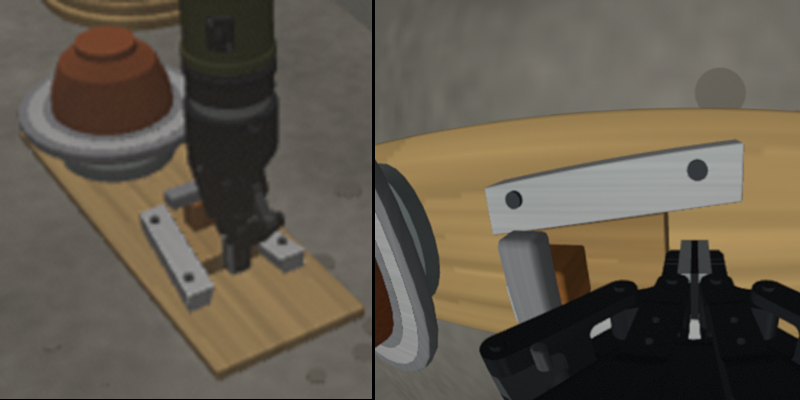

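Still sliding freely at about 3 N, so I'll keep pushing.

Emit:
drive_tool(
  series=[
    [0,-0.002,-0.001,0,0,0,0],
    [0,-0.004,-0.001,0,0,0,0],
    [0,-0.006,-0.001,0,0,0,0],
    [0,-0.006,-0.001,0,0,0,0],
    [0,-0.006,-0.001,0,0,0,0],
  ],
)

```text
time: 16.38
ee_pos: [0.5924, 0.0549, 0.0313]
tool_rot: [[0.002, 0.111, -0.994], [-0.005, -0.994, -0.111], [-1.0, 0.005, -0.001]]
wrist_force: [-0.9, -9.9, 2.9]
gripper_width: 0.0003
```

Emit:
drive_tool(
  series=[
    [0,-0.002,0,0,0,0,0],
    [0,-0.004,0,0,0,0,0],
    [0,-0.006,0,0,0,0,0],
    [0,-0.006,0,0,0,0,0],
    [0,-0.006,0,0,0,0,0],
  ],
)

```text
time: 17.0
ee_pos: [0.5922, 0.0552, 0.0314]
tool_rot: [[0.002, 0.109, -0.994], [-0.01, -0.994, -0.109], [-1.0, 0.01, -0.001]]
wrist_force: [-0.3, -16.5, 2.9]
gripper_width: 0.0003
```

The force rose to 16 N with no further travel, so it's wedged. I'll back off, lift and check.

Emit:
drive_tool(
  series=[
    [0,0.02,0,0,0,0,0],
    [0,0.05,0,0,0,0,0],
    [0,0.08,0,0,0,0,0],
    [-0.08,0.1,0,0,0,0,0],
    [-0.16,0.14,0,0,0,0,0],
  ],
)

```text
time: 17.62
ee_pos: [0.5995, -0.0097, 0.1115]
tool_rot: [[0.0, 0.113, -0.994], [0.001, -0.994, -0.113], [-1.0, -0.001, -0.0]]
wrist_force: [0.3, -0.1, 0.8]
gripper_width: -0.0001
```

Emit:
drive_tool(
  series=[
    [-0.1,0.1,0.0,0,0,0,0],
    [-0.18,0.2,0.0,0,0,0,0],
    [-0.18,0.3,0.0,0,0,0,0],
    [-0.18,0.4,0.0,0,0,0,0],
    [-0.18,0.5,0,0,0,0,0],
  ],
)

```text
time: 18.25
ee_pos: [0.6279, -0.26, 0.2015]
tool_rot: [[0.003, 0.112, -0.994], [0.001, -0.994, -0.112], [-1.0, -0.001, -0.003]]
wrist_force: [0.0, -0.4, -0.5]
gripper_width: -0.0003
```

Run:
```python
from h import *
import pickle
t=arm.snapshot('top');s=arm.snapshot('side')
for n in('rest_bar','way_home','plain_bar'):
    for nm,c in(('top',t),('side',s)):
        print(n,nm,[(np.round(r['point'],1).tolist(),round(r['conf'],2)) for r in arm.place_of(c,n)])
pickle.dump((t,s),open('s9.pkl','wb'))
a=cv2.resize(t['img'][150:250,140:330],None,fx=2.1,fy=2.1,interpolation=cv2.INTER_CUBIC)
a=cv2.resize(t['img'][165:250,210:330],None,fx=3.3,fy=3.3,interpolation=cv2.INTER_CUBIC)
b=cv2.resize(s['img'][80:230,210:350],None,fx=2.8,fy=2.8,interpolation=cv2.INTER_CUBIC)
im=np.zeros((420,800,3),np.uint8);im[:a.shape[0],:a.shape[1]]=a;im[:,400:792]=b;save('f1',im);save('f1t',t['img'])
print(arm.observe()['ee_pos'],arm.observe()['time'])
```

```text
rest_bar top [([350.5, 270.8], 0.96), ([256.3, 196.2], 0.58)]
rest_bar side [([278.6, 149.3], 0.91), ([455.5, 294.4], 0.67), ([242.1, 246.8], 0.61)]
way_home top []
way_home side [([285.0, 153.1], 0.79)]
plain_bar top []
plain_bar side [([296.9, 296.1], 0.55)]
[ 0.62784291 -0.25654862  0.20132154] 18.65
```

View pics/f1.png

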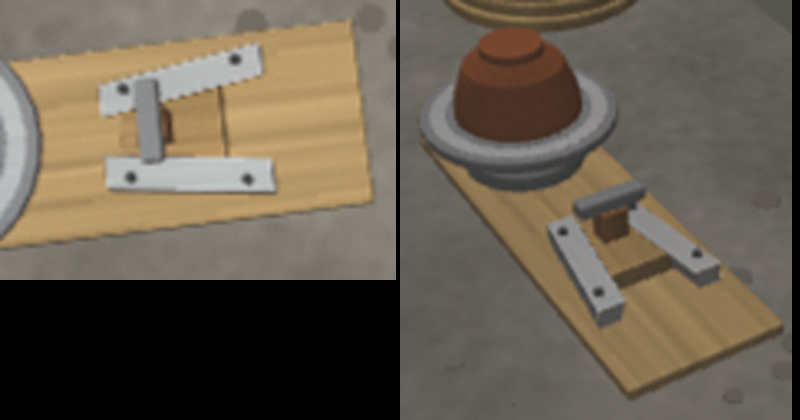

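View pics/f1t.png

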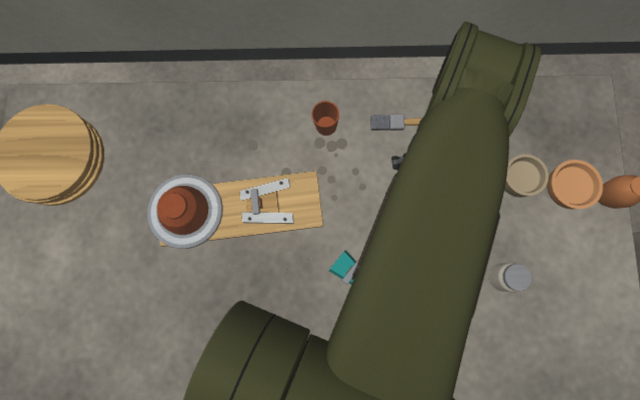

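Run:
```python
from h import *
import pickle
from fit import px,fit
t,s=pickle.load(open('s9.pkl','rb'))
h=np.array([.5844,.1158]);a=np.radians(96.44);u=np.array([np.cos(a),np.sin(a)]);v=np.array([-u[1],u[0]])
def al(c,p,z): q=atz(c,p,z)[:2]-h; return (q@u*1000).round(1),(q@v*1000).round(1)
T=lambda x,y:px([(x,y)],(210,165),3.3)[0]
S=lambda x,y:px([(x-400,y)],(210,80),2.8)[0]
for n,p in(('a',(134,81)),('b',(158,79)),('c',(143,160)),('d',(163,160))): print('bar top',n,al(t,T(*p),.076))
print('rear top edge',al(t,T(221,88),.032),al(t,T(226,155),.032))
print('rails mouth top',al(t,T(263,73),.032),al(t,T(274,158),.032),'front',al(t,T(100,115),.032),al(t,T(107,157),.032))
print('board end',al(t,T(350,20),.012),al(t,T(372,202),.012))
print('side: bar', [al(s,S(*p),.076) for p in((574,203),(638,184),(645,193))])
print('side: rear edge',[al(s,S(*p),.032) for p in((612,276),(668,253))], 'rail mouth',[al(s,S(*p),.032) for p in((623,303),(597,313),(694,272),(718,262))])
# fit of rest pose from points
M=np.array([(9,-32,7),(-9,-32,7),(9,32,7),(-9,32,7)])/1000
ob=[(t,T(*p),m) for p,m in zip(((134,81),(158,79),(143,160),(163,160)),M)]
q,r=fit(ob,.069,[h[0],h[1],a]);print(np.degrees(q[2]),(q[:2]-h)@u,(q[:2]-h)@v,r.round(1).tolist())
```

```text
bar top a (np.float64(9.4), np.float64(-30.4))
bar top b (np.float64(-8.8), np.float64(-29.7))
bar top c (np.float64(7.8), np.float64(30.7))
bar top d (np.float64(-7.1), np.float64(32.5))
rear top edge (np.float64(-49.9), np.float64(-26.8)) (np.float64(-48.7), np.float64(26.8))
rails mouth top (np.float64(-84.1), np.float64(-34.8)) (np.float64(-85.7), np.float64(33.7)) front (np.float64(46.9), np.float64(-16.9)) (np.float64(44.1), np.float64(17.1))
board end (np.float64(-156.5), np.float64(-74.3)) (np.float64(-157.1), np.float64(74.7))
side: bar [(np.float64(2.0), np.float64(32.0)), (np.float64(-2.4), np.float64(-27.6)), (np.float64(-17.2), np.float64(-26.0))]
side: rear edge [(np.float64(-51.8), np.float64(27.7)), (np.float64(-50.0), np.float64(-28.3))] rail mouth [(np.float64(-87.0), np.float64(36.8)), (np.float64(-86.7), np.float64(60.7)), (np.float64(-83.9), np.float64(-33.6)), (np.float64(-83.3), np.float64(-58.1))]
96.18904278058564 0.0003536806787522718 0.0008826531667544362 [[0.1, -0.3], [-0.1, -0.5], [-0.6, 0.9], [0.6, 0.1]]
```

Run:
```python
from h import *
print(arm.observe()['wrist_force'],arm.sign_off())
```

```text
the job is handed in; nothing more can be done
[ 0.18967285 -0.30551603 -0.00414069] None
```

The dovetailed tool rest is wedged in the way, and I handed the job in with the arm clear at about 18.7 s. I gripped the bar, lowered the shoe into the wide end and let go. I then pushed low on its rear face with closed fingers until it stopped, where the push rose from about 3 N to 16.5 N with almost no further travel.

- **Fit (top view):** the bar is 0.4 mm past home along the way and 0.9 mm to the side. It is within 0.3° of square, and the rear edge of the shoe is at −49 to −50 mm, where −50 was expected.
- **Side view:** it puts the rear edge at −50 to −52 mm, which agrees. Its bar corners suggest the bar is a few mm farther back, which I put down to rough corner pixels. Height and uprightness I judged only by eye in this view.
- **Plain rest:** it is within about 1 pixel of where it started in the side view. The arm hid it from the top camera at the end, so only one camera confirms this.

A sideways force of about 4.6 N built up during the push. I moved the tool 2 mm sideways and it dropped to under 1 N.

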